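# Stow the melt flow indexer's kit in its fitted holders

## Robot

A 7-joint arm with a two-finger parallel gripper is mounted at the origin on a cart in front of the work surface, level with it; the furniture and walls round the work are solid. World frame = base frame: x ahead of the robot, y to its left, z up, the work surface at z = 0. Lengths are in m, angles in degrees, forces in N, time in s.
With the tool pointing down it reaches from about 0.425 to 0.875 m from the base axis. Payload 4.7 kg.
Tool frame: the origin (TCP) lies between the finger pads; the fingertips stand env.finger_overhang ahead of it and the grasp point (between the pads) lies 5 mm behind it (env.finger_overhang is the distance from the TCP to the fingertips, in m); z points along the fingers, y is the line along which they close (so a half turn about z gives the same grasp; the last joint's range is limited). The gripper opens to 87 mm and grips with 3 to 60 N. Pads are 19 mm wide; open, the fingers measure 117 mm over their backs; the gripper's body (75 mm by 190 mm) begins 51 mm behind the grasp point.
Start: joints at [-75.51, 18.392, -4.016, 83.108, 1.295, 78.541, -3.26], TCP at [0.154, 0.632, 0.237] pointing down, gripper open.
Joint ranges: [-163.93, 163.93], [-17.29, 119.83], [-79.2, 71.16], [3.27, 140.29], [-89.18, 269.18], [5.43, 117.66], [-154.24, 154.24]. Speed limits (degrees/s): [147.25, 147.25, 180, 180, 180, 180, 180].

## Interface

Orientations are given as [roll, pitch, yaw] about the fixed x, y, z axes, in that order (R = Rz(yaw) Ry(pitch) Rx(roll)).
In Python, from cell import telemetry, eyes, env, models gives the robot as it stands. The module is installed in compiled form; this text tells all that it offers.
- The arm moves only by the tool drive_tool, never from a script. Its arguments are lists of equal length, an entry for each row: "angular": the turn, a rotation vector about the tool's x, y, z in rad, a list of three; "delta_pos": the shift along the tool's x, y, z in cm, a list of three; "gripper": the finger opening in cm, from 0 to 8.7. A call has 1 to 20 rows; each row shifts and turns the commanded pose from where the row before left it, along the tool's axes as they then stand; what a row does not reach is not made up. A row lasts 1/10 s, in which the tool goes at most 50 mm and 8.59 degrees, less where a joint would pass 70% of its speed; a pose out of reach is approached as far as the arm can. A call with a gripper value outside its range is refused whole. The fingers move at their own pace and stop on an object; "squeeze" is the grip in N (left out, the last holds). Time passes only in rows, so rows that do not move let the fingers close. It gives the time, the measured TCP pose, the force, the opening and the grip force at its end, in the units of the state.
- telemetry.get_obs(): the state, without advancing time (a new reading comes with each control period).
- eyes.read_camera(name): name is "scene" or "top"; returns a dict with "pixels" (420x560x3 uint8, red, green, blue), "mtx" (3x3 intrinsics, pixels), "origin" and "orientation" of the camera in the world. Camera axes: x right, y down, z forward; pixel columns grow to the right and rows downward; lengths in m; the calibration is good to about 2 mm. A picture is of the moment at which its call begins. There is no depth.
- env.sign_off(): hands the job in; it is judged then, once.
Trained networks look in a picture, given as the dict that the camera call returned (one of the last four; its "shot" number tells which), for a name from the list of things; names that differ only in an ending like _2 or _b are one class to them, and where a whole thing is asked for, a point or a joint stands for the part that bears it (a point fixed in the world has none). Each returns a list of dicts, best first, with "p" (0 to 1); they miss things now and then, are a little off and sometimes report something else, mostly with a low value. They report only what shows in the picture. A call takes as long as a camera call.
- models.search_frame(picture, target): "centre" ([column, row] in pixels, amid what is visible of it).
- models.cut_out(picture, target): "pixels" (420x560 bool, what is visible of it) and "centre" ([column, row] in pixels, amid what is visible of it).
The state is a dict: "time_s": time; "qpos": joint angles; "joint_velocities": joint speeds; "effort": joint torques, N m; "tool_pos": TCP position; "tool_rot": TCP orientation; "force": force on the tool from outside, world axes, zero at the start; "wrist_torque": the same for the moment, N m; "grip_width": finger opening in m; "grasp_force": force on a finger pad.
Only numpy, scipy, OpenCV 4.12 (cv2) and the standard library are available. Lean on these libraries where they do the work, as an engineer would, in place of code of your own. Each camera call takes 0.05 s, during which the arm holds its last target. There are 200 camera calls.

## Task

The melt flow run is over: put the indexer's four loose pieces away in their own blue holders, each lowered gently and never dropped: the larger load weight down in the larger round cup, the smaller one in the smaller cup, the wooden die block flat between the corner stops of its dock, and the piston rod lying in both saddles of its rest, centred lengthwise. Leave the stopwatch and the funnel standing where they are.

Things in the scene. Friction and masses are not known exactly. Their poses are not given: they have to be found in the camera images.
- large_weight_c (a point): larger of the two bright steel load weights: a disc 64 mm across and 36 mm high, up to 1 kg, standing flat, with a dark narrow radial slot on its own +x side; this point is its centre, 18 mm above its underside; z up. It may be gripped across any diameter.
- small_weight_c (a point): smaller of the two bright steel load weights: a disc 47 mm across and 28 mm high, standing flat, same slot on its +x side; this point is its centre, 14 mm above its underside; z up. It may be gripped across any diameter.
- die_block_c (a point): small wooden die block, 32 mm along its x, 60 mm along its y, 18 mm high, with two small steel dies (10 mm across, rising 8 mm more) on top, 14 mm either side of the middle along y; this point is the centre of the wooden block, 9 mm above its underside. Grip it across x, at the middle of its long sides.
- piston_rod_c (a point): steel piston rod lying flat, 190 mm long along its y, with a head at one end and a brass guide bush near the other, 16 mm at the thickest, 12 mm wide to the grip at its middle; this point is its middle, 7.5 mm above its underside. Grip it across x at the middle.
- large_nest_seat (a point): larger of the two round blue cups with a grey felt floor, the holder of the larger weight, fixed: 85 mm across outside, recess 76 mm across (6 mm clear all round the weight), rim 9 mm above the bench; this point is the middle of the felt floor, 3 mm above the bench, where the weight's underside comes to rest.
- small_nest_seat (a point): smaller of the two round blue cups with a grey felt floor, the holder of the smaller weight, fixed: 68 mm across outside, recess 59 mm across (6 mm clear all round the weight), rim 9 mm above the bench; this point is the middle of the felt floor, 3 mm above the bench, where the weight's underside comes to rest.
- die_dock_seat (a point): die block's dock, fixed: blue plate with a grey felt pad, 52 mm along its x, 80 along its y, a raised stop at each corner (to 12 mm above the bench), open at the middle of each side. The block lies between the stops (space 44 x 72 mm, 6 mm clear all round), its y along the dock's y, either way round. This point: middle of the plate's top, 4 mm above the bench, where the block's underside rests.
- rod_rest_seat (a point): piston rod's rest, fixed: blue bar 40 mm along its x, 112 along its y, 6 high, with two white saddles 76 mm apart along y (12 thick, 39 high, 46 wide at the top; fingers fit down between them); troughs 24 mm wide at the bottom, 36 at the top. The rod lies in both along y, either way round. This point: midway between the saddles, where the rod's underside rests, 24 mm above the bench.
- stopwatch_c (a point): black digital stopwatch lying on the bench, 70 x 58 x 18 mm, a bystander; this point is its centre.
- funnel_c (a point): steel charging funnel standing on its mouth, 68 mm across and 78 mm high, a bystander; this point is its centre, half-way up.

How it is judged (in metres and radians):
At the end, for the whole second after the job is handed in: All at rest in their own holders, flat, height within 4 mm: weights within 10 mm of their cups' centres, die block within 12 mm and 0.3 rad of its dock, rod within 12 mm across, 15 mm along and 0.2 rad of its rest; stopwatch and funnel within 20 mm of their starts, funnel upright (z of large_weight_c in the frame of large_nest_seat between 0.014 and 0.022 m and angle between each of large_weight_c, small_weight_c, die_block_c, piston_rod_c's own z axis and vertical below 0.12 rad and linear speed of each of large_weight, small_weight, die_block, piston_rod below 0.02 m/s and angular speed of each of large_weight, small_weight, die_block, piston_rod below 0.3 rad/s and horizontal distance between large_weight_c and large_nest_seat below 0.01 m and z of small_weight_c in the frame of small_nest_seat between 0.01 and 0.018 m and horizontal distance between small_weight_c and small_nest_seat below 0.01 m and z of die_block_c in the frame of die_dock_seat between 0.005 and 0.013 m and horizontal distance between die_block_c and die_dock_seat below 0.012 m and angle between the y axis of die_block_c and the y axis of die_dock_seat, either way round below 0.3 rad and z of piston_rod_c in the frame of rod_rest_seat between 0.0035 and 0.0115 m and x of piston_rod_c in the frame of rod_rest_seat between -0.012 and 0.012 m and y of piston_rod_c in the frame of rod_rest_seat between -0.015 and 0.015 m and angle between the y axis of piston_rod_c and the y axis of rod_rest_seat, either way round below 0.2 rad and distance of each of stopwatch_c, funnel_c from where it was at the start of the episode below 0.02 m and angle between funnel_c's own z axis and vertical below 0.3 rad); the robot touches nothing.
It fails at once if one of the four pieces is dropped: it moves faster than 0.6 m/s while the fingers do not hold it ((contact force between the fingers and large_weight below 0.2 N and linear speed of large_weight above 0.6 m/s) or (contact force between the fingers and small_weight below 0.2 N and linear speed of small_weight above 0.6 m/s) or (contact force between the fingers and die_block below 0.2 N and linear speed of die_block above 0.6 m/s) or (contact force between the fingers and piston_rod below 0.2 N and linear speed of piston_rod above 0.6 m/s)).
It fails at once if the stopwatch or the funnel is pushed more than 30 mm from its place (distance of any of stopwatch_c, funnel_c from where it was at the start of the episode above 0.03 m).
It also fails if it takes over 107 s, if anything falls off the work surface, if the arm or the gripper's body presses on something with over 40 N, if the wrist force passes 120 N, or if a joint passes its speed limit or range.

## Working session

There is one attempt and no reset: what is moved stays moved. The work goes in short steps, Python scripts to look and compute and a tool call to move; the robot and the scene stay as the last step left them, time stands still between calls to the robot, and variables do not carry over. Pictures are saved under pics/ and viewed, at most 14 in all, crops included, and the job is handed in when it is done.

Besides the shell and the picture viewer there is one more tool, called after "Emit:" in YAML: its name, and indented under it one key for each argument. drive_tool: Moves the arm, as the interface text tells. Its arguments: {"type":"object","properties":{"angular":{"type":"array","items":{"type":"array","items":{"type":"number"}}},"delta_pos":{"type":"array","items":{"type":"array","items":{"type":"number"}}},"gripper":{"type":"array","items":{"type":"number"}},"squeeze":{"type":"number"}},"required":["angular","delta_pos","gripper"]}

```bash
mkdir -p pics; cat > h.py <<'E'
import numpy as np, cv2
from cell import telemetry, eyes, env, models
def cam(n, save=None):
    p=eyes.read_camera(n)
    if save: cv2.imwrite('pics/'+save, cv2.cvtColor(p['pixels'],cv2.COLOR_RGB2BGR))
    return p
def R(p):
    o=np.array(p['orientation'],float)
    if o.shape==(3,3): return o
    from scipy.spatial.transform import Rotation
    return Rotation.from_euler('xyz',o,degrees=True).as_matrix() if o.size==3 else Rotation.from_quat(o).as_matrix()
def world(p,uv,z):
    d=R(p)@np.linalg.inv(p['mtx'])@np.array([uv[0],uv[1],1.]); o=np.array(p['origin'])
    return o+d*(z-o[2])/d[2]
def proj(p,X):
    c=p['mtx']@(R(p).T@(np.array(X)-p['origin'])); return c[:2]/c[2]
E
python3 - <<'E'
from h import *
print(env.finger_overhang); s=telemetry.get_obs(); print({k:np.round(v,3).tolist() for k,v in s.items()})
H=dict(large_weight_c=.036,small_weight_c=.028,die_block_c=.018,piston_rod_c=.008,large_nest_seat=.006,small_nest_seat=.006,die_dock_seat=.006,rod_rest_seat=.02,stopwatch_c=.018,funnel_c=.039)
for n in ('top','scene'):
    p=cam(n,n+'0.png'); print(n,p['origin'],p['orientation'],p['mtx'].tolist() if hasattr(p['mtx'],'tolist') else p['mtx'])
    for t,z in H.items():
        for r in models.cut_out(p,t)[:2]:
            m=r['pixels'].astype(np.uint8); pts=np.argwhere(m)[:,::-1].astype(np.float32)
            W=np.array([world(p,q,z)[:2] for q in pts]); c,sz,a=cv2.minAreaRect((W*1000).astype(np.float32))
            print(t,round(r['p'],2),np.round(r['centre'],0),len(pts),'meanW',W.mean(0).round(3),'rect',np.round(c),np.round(sz),round(a,1))
E
```

```text
0.014
{'time_s': 0.0, 'qpos': [-75.51, 18.439, -4.017, 83.175, 1.294, 78.542, -3.26], 'joint_velocities': [-0.029, 0.036, -0.048, -0.076, -0.063, 0.031, -0.003], 'effort': [0.0, -49.129, -0.404, -31.253, -0.064, 0.044, 0.0], 'tool_pos': [0.154, 0.631, 0.235], 'tool_rot': [-179.889, 0.005, 166.32], 'force': [0.117, -0.011, -0.298], 'wrist_torque': [0.055, -0.012, 0.028], 'grasp_force': 0.0, 'grip_width': 0.087}
top [ 0.26831088 -0.00849934  1.00969558] [-166.5137512    -0.21413497  -91.55727152] [[396.064409733742, 0.0, 274.65363739079294], [0.0, 396.064409733742, 217.3295420155462], [0.0, 0.0, 1.0]]
large_weight_c 0.76 [242. 208.] 462 meanW [0.525 0.059] rect [527.  61.] [61. 66.] 89.1
small_weight_c 0.59 [189. 248.] 298 meanW [0.432 0.194] rect [434. 195.] [49. 50.] 1.0
die_block_c 0.63 [306. 209.] 335 meanW [ 0.531 -0.091] rect [531. -91.] [65. 37.] 8.3
piston_rod_c 0.46 [125. 240.] 162 meanW [0.463 0.364] rect [466. 364.] [190.  13.] 6.3
piston_rod_c 0.22 [411. 231.] 769 meanW [ 0.461 -0.366] rect [ 461. -370.] [112.  59.] 1.0
large_nest_seat 0.89 [249. 246.] 839 meanW [0.435 0.04
[... 1407 characters left out ...]
 [260. 196.] 300 meanW [0.525 0.183] rect [526. 186.] [78. 69.] 62.1
small_nest_seat 0.51 [338. 284.] 728 meanW [ 0.528 -0.238] rect [ 547. -228.] [131.  67.] 37.4
die_dock_seat 0.88 [271. 260.] 581 meanW [ 0.436 -0.107] rect [ 438. -104.] [88. 62.] 10.1
die_dock_seat 0.26 [203. 177.] 125 meanW [0.443 0.36 ] rect [462. 364.] [187.  31.] 8.5
rod_rest_seat 0.76 [345. 330.] 1240 meanW [ 0.447 -0.375] rect [ 451. -367.] [118.  70.] 1.9
stopwatch_c 0.73 [308. 245.] 335 meanW [ 0.519 -0.106] rect [ 520. -106.] [68. 49.] 5.0
stopwatch_c 0.61 [301. 294.] 733 meanW [ 0.434 -0.244] rect [ 435. -243.] [77. 69.] 17.2
funnel_c 0.86 [340. 283.] 716 meanW [ 0.507 -0.269] rect [ 524. -259.] [124.  63.] 38.1
```

```bash
python3 -c "
import cv2
a=cv2.imread('pics/top0.png')[170:290,80:460]; cv2.imwrite('pics/t0c.png',cv2.resize(a,(798,252),interpolation=cv2.INTER_CUBIC))"
```

```text
(no output)
```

View pics/t0c.png

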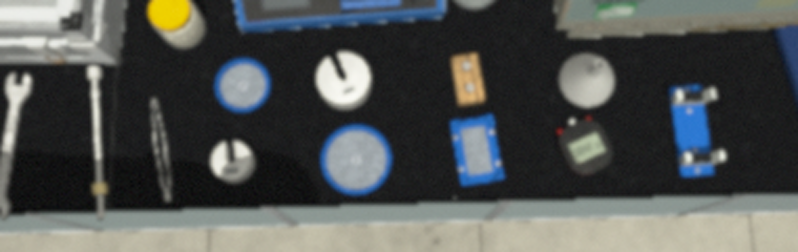

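View pics/scene0.png

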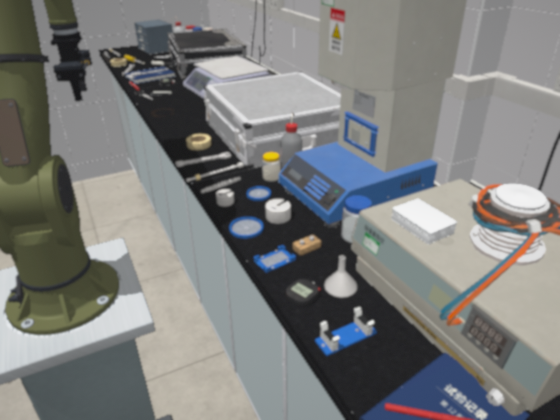

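The top crop shows the rod (brass bush) at px (126,237), small weight (190,246), small cup (194,210), large weight (243,208), large cup (249,246), die (303,207), dock (307,241), stopwatch (358,240), funnel (359,208) and rest (410,233). The scene view agrees, with balance, jar and grey box behind. Next I fit the outlines.

```bash
cat > fit.py <<'E'
from h import *
from scipy.optimize import minimize
def cyl(r,z0,z1):
    a=np.linspace(0,2*np.pi,40); return np.array([[r*np.cos(t),r*np.sin(t),z] for z in (z0,z1) for t in a])
def box(x,y,z0,z1): return np.array([[i*x/2,j*y/2,z] for i in(-1,1) for j in(-1,1) for z in (z0,z1)])
S=dict(large_weight_c=cyl(.032,0,.036),small_weight_c=cyl(.0235,0,.028),die_block_c=box(.032,.060,0,.020),piston_rod_c=box(.013,.19,0,.014),large_nest_seat=cyl(.0425,0,.009),small_nest_seat=cyl(.034,0,.009),die_dock_seat=box(.052,.08,0,.010),rod_rest_seat=box(.04,.112,0,.006))
def hull(p,X,k=4):
    uv=np.array([proj(p,x) for x in X]); m=np.zeros((420*k,560*k),np.uint8)
    cv2.fillConvexPoly(m,cv2.convexHull(np.round((uv+.5)*k-.5).astype(np.int32)),1)
    return cv2.resize(m.astype(np.float32),(560,420),interpolation=cv2.INTER_AREA)
def place(t,v,z=0):
    c,s=np.cos(v[2]),np.sin(v[2]); X=S[t]; return np.c_[v[0]+c*X[:,0]-s*X[:,1],v[1]+s*X[:,0]+c*X[:,1],X[:,2]+z]
def blue(p):
    h=cv2.cvtColor(p['pixels'],cv2.COLOR_RGB2HSV); return ((h[...,0]>98)&(h[...,0]<125)&(h[...,1]>130)&(h[...,2]>60)).astype(np.uint8)
def mask(p,t,x0):
    if t=='rod_rest_seat':
        m=np.zeros((420,560),np.uint8); u,v=proj(p,[x0[0],x0[1],0]).astype(int); s=60
        m[v-s:v+s,u-s:u+s]=blue(p)[v-s:v+s,u-s:u+s]
        n,l,st,_=cv2.connectedComponentsWithStats(cv2.morphologyEx(m,cv2.MORPH_CLOSE,np.ones((5,5))))
        # nearest sizeable component
        d=[(np.abs(_[i]-[u,v]).sum()+1e3*(st[i,4]<150),i) for i in range(1,n)]; return (l==min(d)[1]).astype(np.float32)
    best=None
    for r in models.cut_out(p,t):
        if np.linalg.norm(world(p,r['centre'],.01)[:2]-x0[:2])<.06: return r['pixels'].astype(np.float32)
def fit(ps,t,x0,z=0):
    ms=[(p,mask(p,t,x0)) for p in ps]; ms=[q for q in ms if q[1] is not None]
    f=lambda v:sum(np.abs(hull(p,place(t,v,z))-m).sum()/m.sum() for p,m in ms)
    best=None
    for d in (-.12,0,.12):
        v=np.array(x0)+[0,0,d]
        r=minimize(f,v,method='Nelder-Mead',options=dict(initial_simplex=[v,v+[.012,0,0],v+[0,.012,0],v+[0,0,.1]],xatol=3e-4,fatol=1e-3,maxiter=150))
        if best is None or r.fun<best.fun: best=r
    return best.x,best.fun,len(ms)
E
python3 - <<'E'
from fit import *
g=np.pi/2
X0=dict(large_weight_c=(.52,.06,0),small_weight_c=(.43,.193,0),die_block_c=(.53,-.092,.13),piston_rod_c=(.466,.364,-g+.1),large_nest_seat=(.434,.05,0),small_nest_seat=(.534,.188,0),die_dock_seat=(.444,-.099,.13),rod_rest_seat=(.458,-.366,-g+.1))
X0['die_block_c']=(.53,-.092,-g+.13);X0['die_dock_seat']=(.444,-.099,-g+.13)
P=[cam('top'),cam('scene')]
for t,x in X0.items():
    for ps in (P,P[:1],P[1:]):
        try:
            v,c,n=fit(ps,t,x); print(t,v[:2].round(4),'yaw',round(np.degrees(v[2]),1),'cost',round(c,2),n)
        except Exception as e: print(t,'fail',repr(e))
p=P[1]
for nm,uv in dict(jar=(352,239),balcorner=(322,213),balleft=(283,172),greyfront=(360,265)).items(): print(nm,world(p,uv,0).round(3))
E
```

```text
large_weight_c [0.5301 0.0613] yaw 5.0 cost 0.36 2
large_weight_c [0.5317 0.0618] yaw 8.3 cost 0.14 1
large_weight_c [0.5246 0.0555] yaw 2.4 cost 0.07 1
small_weight_c [0.4331 0.1961] yaw -3.2 cost 0.41 2
small_weight_c [0.4358 0.1975] yaw 4.5 cost 0.09 1
small_weight_c [0.4284 0.1905] yaw 7.0 cost 0.13 1
die_block_c [ 0.53  -0.092] yaw -82.3 cost 0.44 2
die_block_c [ 0.5323 -0.0908] yaw -85.2 cost 0.12 1
die_block_c [ 0.5233 -0.097 ] yaw -80.7 cost 0.12 1
piston_rod_c [0.4685 0.3648] yaw -83.2 cost 5.5 2
piston_rod_c [0.4669 0.3649] yaw -83.8 cost 0.83 1
piston_rod_c [0.4746 0.3572] yaw -80.5 cost 4.63 1
large_nest_seat [0.4294 0.0467] yaw -2.5 cost 0.1 1
large_nest_seat [0.434 0.05 ] yaw -6.9 cost 0.0 0
large_nest_seat [0.4294 0.0467] yaw -2.5 cost 0.1 1
small_nest_seat [0.5318 0.1885] yaw 8.6 cost 0.37 2
small_nest_seat [0.5333 0.189 ] yaw 2.7 cost 0.05 1
small_nest_seat [0.5264 0.1852] yaw -0.8 cost 0.2 1
die_dock_seat [ 0.4413 -0.1001] yaw -82.9 cost 0.29 2
die_dock_seat [ 0.4433 -0.0994] yaw -83.3 cost 0.05 1
die_dock_seat [ 0.4373 -0.104 ] yaw -81.8 cost 0.1 1
rod_rest_seat [ 0.4884 -0.3645] yaw -86.2 cost 2.09 2
rod_rest_seat [ 0.4859 -0.365 ] yaw -89.4 cost 0.95 1
rod_rest_seat [ 0.4859 -0.365 ] yaw -86.6 cost 1.14 1
jar [ 0.642 -0.115  0.   ]
balcorner [0.638 0.018 0.   ]
balleft [0.652 0.274 0.   ]
greyfront [ 0.603 -0.206  0.   ]
```

Emit:
drive_tool:
  angular:
    - [0, 0, -0.1175]
    - [0, 0, -0.1175]
    - [0, 0, -0.1175]
    - [0, 0, 0]
    - [0, 0, 0]
    - [0, 0, 0]
    - [0, 0, 0]
    - [0, 0, 0]
    - [0, 0, 0]
    - [0, 0, 0]
    - [0, 0, 0]
    - [0, 0, 0]
    - [0, 0, 0]
    - [0, 0, 0]
    - [0, 0, 0]
    - [0, 0, 0]
    - [0, 0, 0]
  delta_pos:
    - [0, 0, 0]
    - [0, 0, 0]
    - [0, 0, 0]
    - [-2.35, -2.515, 0.96]
    - [-2.35, -2.515, 0.96]
    - [-2.35, -2.515, 0.96]
    - [-2.35, -2.515, 0.96]
    - [-2.35, -2.515, 0.96]
    - [-2.35, -2.515, 0.96]
    - [-2.35, -2.515, 0.96]
    - [-2.35, -2.515, 0.96]
    - [-2.35, -2.515, 0.96]
    - [-2.35, -2.515, 0.96]
    - [-2.35, -2.515, 0.96]
    - [-2.35, -2.515, 0.96]
    - [0, 0, 0]
    - [0, 0, 0]
  gripper: [5, 5, 5, 5, 5, 5, 5, 5, 5, 5, 5, 5, 5, 5, 5, 5, 5]
  squeeze: 30

```text
time_s: 4.3
tool_pos: [0.4687, 0.3629, 0.1212]
tool_rot: [-180.0, -0.0, -173.6]
force: [-0.3, 0.3, 0.0]
grip_width: 0.0504
grasp_force: 0.0
```

```bash
cat >> h.py <<'E'
def goto(x,y,z,yaw=None):
    s=telemetry.get_obs(); p=np.array(s['tool_pos']); c=s['tool_rot'][2]
    if yaw is None: yaw=c
    t=(yaw-c+180)%360-180; a=np.radians(yaw); d=np.array([x,y,z])-p
    print('t',round(s['time_s'],1),'turn z rad',round(-np.radians(t),4),'then cm',(100*np.array([d[0]*np.cos(a)+d[1]*np.sin(a), d[0]*np.sin(a)-d[1]*np.cos(a), -d[2]])).round(2))
E
python3 - <<'E'
from fit import *
P=[cam('top'),cam('scene')]
bar=S['rod_rest_seat']
def sh(v):
    c,s=np.cos(v[2]),np.sin(v[2]); Rz=np.array([[c,s,0],[-s,c,0],[0,0,1]])
    parts=[bar]+[box(.046,.012,.0,.039)+[0,o,0] for o in(-.038,.038)]
    return [X@Rz+[v[0],v[1],0] for X in parts]
for p,n in zip(P,('top','scene')):
    m=max(models.cut_out(p,'rod_rest_seat'),key=lambda r:r['p'])['pixels'].astype(np.float32)
    f=lambda v:np.abs(np.max([hull(p,X) for X in sh(v)],0)-m).sum()/m.sum()
    rs=[minimize(f,(.455,-.367,y0),method='Nelder-Mead',options=dict(initial_simplex=[(.455,-.367,y0),(.467,-.367,y0),(.455,-.355,y0),(.455,-.367,y0+.1)],maxiter=150)) for y0 in (-1.6,-1.5,-1.4)]
    r=min(rs,key=lambda r:r.fun); print(n,r.x.round(4),np.degrees(r.x[2]).round(1),round(r.fun,3))
    im=cv2.cvtColor(p['pixels'],cv2.COLOR_RGB2BGR)
    u,v=proj(p,[r.x[0],r.x[1],.02]).astype(int); a=im[v-45:v+45,u-60:u+60]; a=cv2.resize(a,(400,300),interpolation=cv2.INTER_CUBIC)
    for X in sh(r.x):
        uv=np.array([proj(p,x) for x in X]); h=cv2.convexHull((((uv-[u-60,v-45]+.5)*400/120)).astype(np.int32)); cv2.polylines(a,[h],True,(0,255,255),1)
    u,v=proj(p,[.468,.363,.05]).astype(int); u=max(u,60); b=cv2.resize(im[v-45:v+45,u-60:u+60],(400,300),interpolation=cv2.INTER_CUBIC)
    row=np.hstack([a,b]); out=row if n=='top' else np.vstack([out,row])
cv2.imwrite('pics/a1.png',out)
print('tips proj top',proj(P[0],[.4687,.3629,.107]))
E
```

```text
top [ 0.4615 -0.3647 -1.5531] -89.0 0.07
scene [ 0.4563 -0.368  -1.5377] -88.1 0.134
tips proj top [111.16842501 228.17449505]
```

View pics/a1.png

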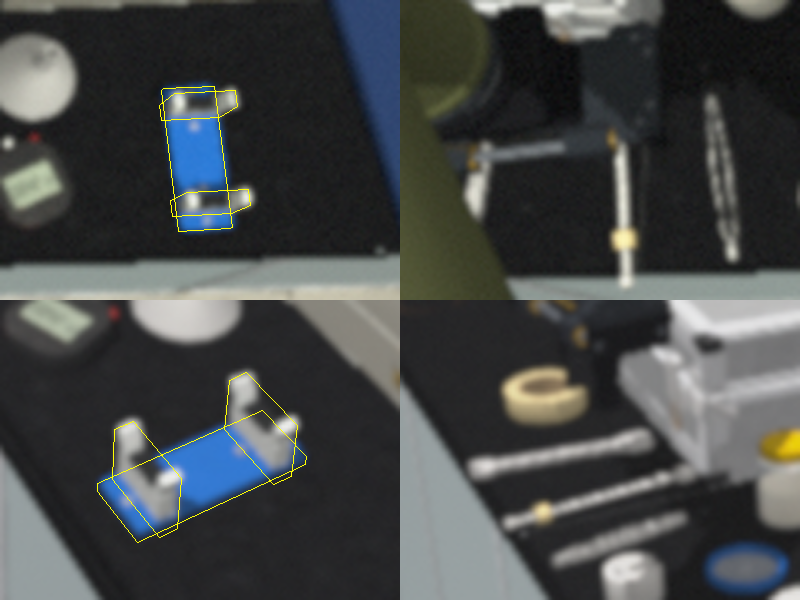

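The fitted outline sits on the rest, with its middle near (.460,-.366) and yaw within about 2°. The gripper hovers over the rod with its neighbours clear. Going down.

Emit:
drive_tool:
  angular:
    - [0, 0, 0]
    - [0, 0, 0]
    - [0, 0, 0]
    - [0, 0, 0]
    - [0, 0, 0]
    - [0, 0, 0]
    - [0, 0, 0]
    - [0, 0, 0]
    - [0, 0, 0]
    - [0, 0, 0]
    - [0, 0, 0]
    - [0, 0, 0]
  delta_pos:
    - [0.45, 0, 2]
    - [0, 0, 3]
    - [0, 0, 3]
    - [0, 0, 1.5]
    - [0, 0, 0.9]
    - [0, 0, 0]
    - [0, 0, 0]
    - [0, 0, 0]
    - [0, 0, 0]
    - [0, 0, 0]
    - [0, 0, 0]
    - [0, 0, 0]
  gripper: [5, 5, 5, 5, 5, 5, 0.5, 0.5, 0.5, 0.5, 0.5, 0.5]
  squeeze: 40

```text
time_s: 5.7
tool_pos: [0.4638, 0.3635, 0.0176]
tool_rot: [180.0, 0.0, -173.5]
force: [0.2, 0.2, 0.2]
grip_width: 0.0116
grasp_force: 40.0
```

Emit:
drive_tool:
  angular:
    - [0, 0, 0]
    - [0, 0, 0]
    - [0, 0, 0]
    - [0, 0, 0]
    - [0, 0, 0]
    - [0, 0, 0.087]
    - [0, 0, 0]
    - [0, 0, 0]
    - [0, 0, 0]
    - [0, 0, 0]
    - [0, 0, 0]
    - [0, 0, 0]
    - [0, 0, 0]
    - [0, 0, 0]
    - [0, 0, 0]
    - [0, 0, 0]
    - [0, 0, 0]
    - [0, 0, 0]
    - [0, 0, 0]
    - [0, 0, 0]
  delta_pos:
    - [0, 0, -1.5]
    - [0, 0, -3]
    - [0, 0, -4]
    - [0, 0, -3.5]
    - [0, 0, -1.5]
    - [0, 0, 0]
    - [0.08, -2, 0]
    - [0.12, -3.5, 0]
    - [0.14, -4.5, 0]
    - [0.14, -4.5, 0]
    - [0.14, -4.5, 0]
    - [0.14, -4.5, 0]
    - [0.14, -4.5, 0]
    - [0.14, -4.5, 0]
    - [0.14, -4.5, 0]
    - [0.14, -4.5, 0]
    - [0.14, -4.5, 0]
    - [0.14, -4.5, 0]
    - [0.14, -4.5, 0]
    - [0.14, -4.5, 0]
  gripper: [0.5, 0.5, 0.5, 0.5, 0.5, 0.5, 0.5, 0.5, 0.5, 0.5, 0.5, 0.5, 0.5, 0.5, 0.5, 0.5, 0.5, 0.5, 0.5, 0.5]

```text
time_s: 7.7
tool_pos: [0.4601, -0.2336, 0.1521]
tool_rot: [180.0, -0.0, -178.5]
force: [0.0, 0.1, -1.3]
grip_width: 0.0116
grasp_force: 40.0
```

```bash
python3 -c "
from h import *
goto(.4595,-.366,.10,181.5)"
```

```text
t 7.7 turn z rad 0.0008 then cm [  0.41 -13.24   5.21]
```

Emit:
drive_tool:
  angular:
    - [0, 0, 0]
    - [0, 0, 0]
    - [0, 0, 0]
    - [0, 0, 0]
    - [0, 0, 0]
    - [0, 0, 0]
    - [0, 0, 0]
  delta_pos:
    - [0.1, -4, 0]
    - [0.1, -4, 0]
    - [0.1, -3.2, 1.5]
    - [0.1, -2.1, 2]
    - [0, 0, 1.7]
    - [0, 0, 0]
    - [0, 0, 0]
  gripper: [0.5, 0.5, 0.5, 0.5, 0.5, 0.5, 0.5]

```text
time_s: 8.4
tool_pos: [0.4601, -0.3644, 0.1]
tool_rot: [179.9, -0.1, -178.4]
force: [0.7, -0.6, -0.9]
grip_width: 0.0117
grasp_force: 40.0
```

```bash
python3 - <<'E'
from h import *
goto(.4595,-.366,.10,181.5)
ims=[]
for n in ('top','scene'):
    p=cam(n); u,v=proj(p,[.46,-.366,.06]).astype(int)
    im=cv2.cvtColor(p['pixels'],cv2.COLOR_RGB2BGR); a=cv2.resize(im[v-75:v+75,u-50:u+50],(400,600),interpolation=cv2.INTER_CUBIC)
    for k,zz in ((0,.0),(1,.0)):pass
    for w in (-.095,0,.095):
        q=proj(p,[.4595+w,-.366+w*.026,.09]); cv2.circle(a,tuple(((q-[u-50,v-75]+.5)*4).astype(int).tolist()),3,(0,0,255),1)
    ims.append(a)
cv2.imwrite('pics/a2.png',np.hstack(ims))
E
```

```text
t 8.4 turn z rad 0.0009 then cm [ 0.07 -0.15 -0.  ]
```

View pics/a2.png

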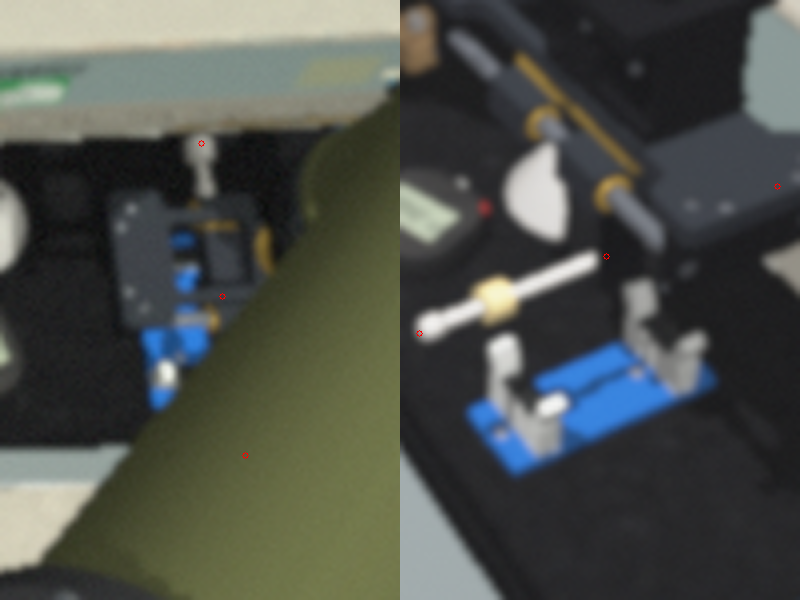

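Dots of the planned rod ends fall on the rod's head in the top view (201,143) and on its end in the scene view (425,325). The rod is level over the rest, about 2 mm too far forward. Lowering.

Emit:
drive_tool:
  angular:
    - [0, 0, 0]
    - [0, 0, 0]
    - [0, 0, 0]
    - [0, 0, 0]
    - [0, 0, 0]
    - [0, 0, 0]
    - [0, 0, 0]
    - [0, 0, 0]
  delta_pos:
    - [0.2, -0.15, 1.5]
    - [0, 0, 1.5]
    - [0, 0, 1.2]
    - [0, 0, 0.8]
    - [0, 0, 0.5]
    - [0, 0, 0.2]
    - [0, 0, 0.1]
    - [0, 0, 0]
  gripper: [0.5, 0.5, 0.5, 0.5, 0.5, 0.5, 0.5, 0.5]

```text
time_s: 9.3
tool_pos: [0.4586, -0.3669, 0.0426]
tool_rot: [-180.0, 0.0, -178.5]
force: [-0.1, -1.0, -0.6]
grip_width: 0.0119
grasp_force: 40.0
```

Emit:
drive_tool:
  angular:
    - [0, 0, 0]
    - [0, 0, 0]
    - [0, 0, 0]
    - [0, 0, 0]
    - [0, 0, 0]
    - [0, 0, 0]
    - [0, 0, 0]
    - [0, 0, 0]
    - [0, 0, 0]
    - [0, 0, 0]
    - [0, 0, 0]
  delta_pos:
    - [0, 0, 0.1]
    - [0, 0, 0]
    - [0, 0, 0]
    - [0, 0, 0]
    - [0, 0, 0]
    - [0, 0, 0]
    - [0, 0, -1]
    - [0, 0, -3]
    - [0, 0, -4]
    - [0, 0, -4]
    - [0, 0, -2]
  gripper: [0.5, 0.5, 2, 3.5, 5, 5, 5, 5, 5, 5, 5]

```text
time_s: 10.4
tool_pos: [0.4595, -0.3682, 0.1859]
tool_rot: [-179.8, 0.3, -178.5]
force: [0.5, 0.5, -0.4]
grip_width: 0.05
grasp_force: 0.0
```

```bash
python3 - <<'E'
from h import *
goto(.53,-.0925,.13,98.5-0)
p=cam('scene')
im=cv2.cvtColor(p['pixels'],cv2.COLOR_RGB2BGR); cv2.imwrite('pics/a3.png',cv2.resize(im[150:390,200:440],(600,600),interpolation=cv2.INTER_CUBIC))
E
```

```text
t 10.4 turn z rad 1.4486 then cm [26.22 11.05  5.59]
```

View pics/a3.png

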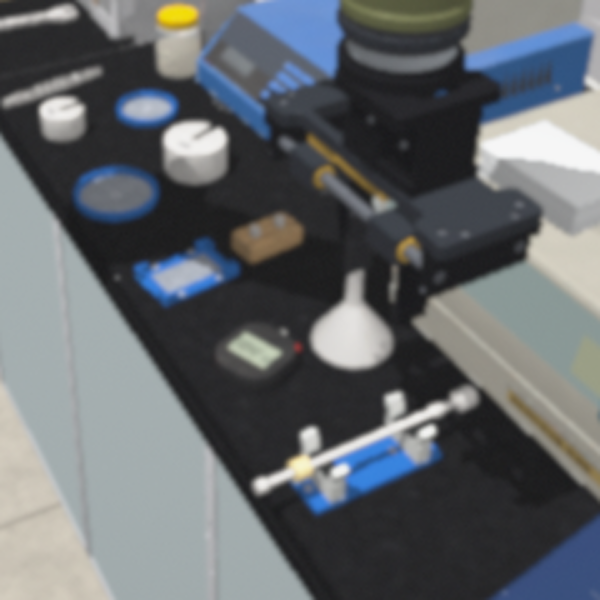

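Rod lies in both saddles, from end (262,485) to head (465,398), evenly overhanging. Next is the die block, whose long side runs along world x.

Emit:
drive_tool:
  angular:
    - [0, 0, -0.105]
    - [0, 0, 0]
    - [0, 0, 0]
    - [0, 0, 0]
    - [0, 0, 0]
    - [0, 0, 0]
    - [0, 0, 0]
    - [0, 0, 0]
    - [0, 0, 0]
    - [0, 0, 0]
    - [0, 0, 0]
    - [0, 0, 0]
    - [0, 0, 0]
    - [0, 0, 0]
  delta_pos:
    - [0, 0, 0]
    - [-1.48, 3.75, 1.09]
    - [-1.48, 3.75, 1.09]
    - [-1.48, 3.75, 1.09]
    - [-1.48, 3.75, 1.09]
    - [-1.48, 3.75, 1.09]
    - [-1.48, 3.75, 1.09]
    - [-1.48, 3.75, 1.09]
    - [0, 0, 0]
    - [0, 0, 3]
    - [0, 0, 3]
    - [0, 0, 2]
    - [0, 0, 0.9]
    - [0, 0, 0]
  gripper: [7, 7, 7, 7, 7, 7, 7, 7, 7, 7, 7, 7, 7, 7]

```text
time_s: 11.85
tool_pos: [0.5262, -0.0936, 0.0159]
tool_rot: [-180.0, -0.1, -172.5]
force: [0.2, -0.3, 0.1]
grip_width: 0.07
grasp_force: 0.0
```

```bash
python3 - <<'E'
from h import *
goto(.528,-.094,.02,187.5)
p=cam('scene'); print(proj(p,[.528,-.094,.018]))
im=cv2.cvtColor(p['pixels'],cv2.COLOR_RGB2BGR); cv2.imwrite('pics/a4.png',cv2.resize(im[190:300,230:390],(800,550),interpolation=cv2.INTER_CUBIC))
E
```

```text
t 11.8 turn z rad -0.0001 then cm [-0.17 -0.06 -0.41]
[306.5161958  241.42585048]
```

View pics/a4.png

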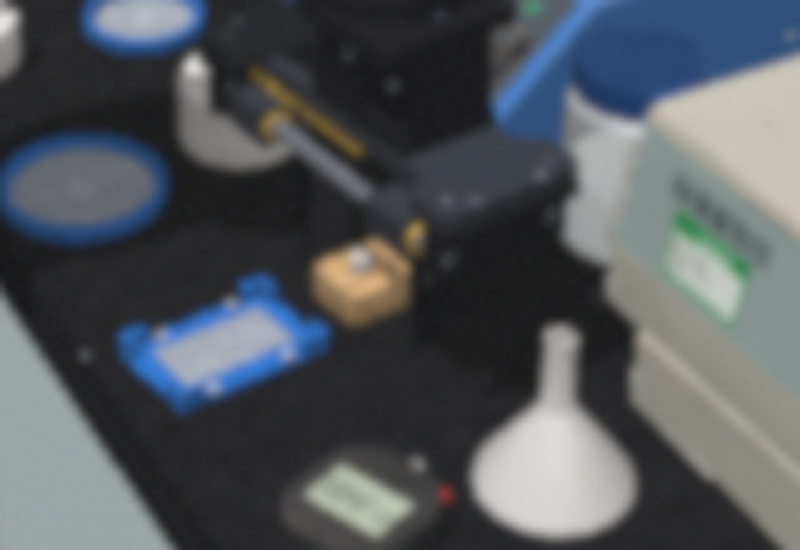

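Fingers straddle the block (block front end at crop (365,285)), stopwatch and funnel clear. Gripping and moving to the dock.

Emit:
drive_tool:
  angular:
    - [0, 0, 0]
    - [0, 0, 0]
    - [0, 0, 0]
    - [0, 0, 0]
    - [0, 0, 0]
    - [0, 0, 0]
    - [0, 0, 0]
    - [0, 0, 0]
    - [0, 0, 0]
    - [0, 0, 0]
    - [0, 0, 0]
    - [0, 0, 0]
    - [0, 0, 0]
  delta_pos:
    - [0, 0, -0.4]
    - [0, 0, 0]
    - [0, 0, 0]
    - [0, 0, 0]
    - [0, 0, 0]
    - [0, 0, 0]
    - [0, 0, -1.5]
    - [0, 0, -3]
    - [0, 0, -1.5]
    - [3, 0.15, 0]
    - [3.5, 0.15, 0]
    - [2.3, 0.05, 0]
    - [0, 0, 0]
  gripper: [7, 2.5, 2.5, 2.5, 2.5, 2.5, 2.5, 2.5, 2.5, 2.5, 2.5, 2.5, 2.5]
  squeeze: 30

```text
time_s: 13.2
tool_pos: [0.436, -0.1011, 0.0801]
tool_rot: [179.9, -0.1, -172.5]
force: [0.2, 0.2, -1.2]
grip_width: 0.0308
grasp_force: 30.0
```

```bash
python3 - <<'E'
from h import *
goto(.4385,-.1017,.024,187.5)
p=cam('scene')
im=cv2.cvtColor(p['pixels'],cv2.COLOR_RGB2BGR); a=cv2.resize(im[190:300,210:370],(800,550),interpolation=cv2.INTER_CUBIC)
T=np.array(telemetry.get_obs()['tool_pos'])+[.0017,.0002,-.02]
a7=np.radians(7.5)
for i in(-1,1):
    for j in (-1,1):
        for z in (0,.018):
            q=proj(p,T+[i*.03*np.cos(a7)-j*.016*np.sin(a7),i*.03*np.sin(a7)+j*.016*np.cos(a7),z]); cv2.circle(a,tuple(((q-[210,190]+.5)*5).astype(int).tolist()),4,(0,0,255),1)
cv2.imwrite('pics/a5.png',a)
E
```

```text
t 13.2 turn z rad -0.0007 then cm [-0.24 -0.09  5.61]
```

View pics/a5.png

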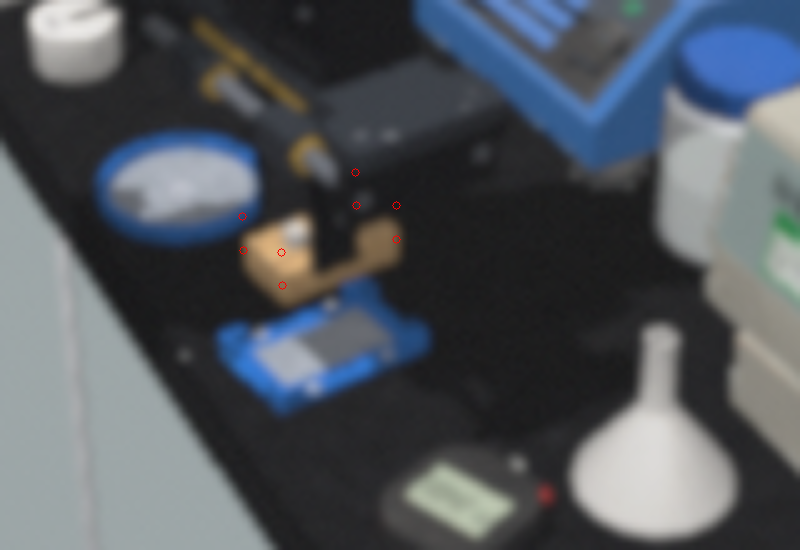

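The block is held level over the dock, but sits about 4 px lower than predicted, so it may hang a few mm low. Lowering partway and checking.

Emit:
drive_tool:
  angular:
    - [0, 0, 0]
    - [0, 0, 0]
    - [0, 0, 0]
    - [0, 0, 0]
    - [0, 0, 0]
  delta_pos:
    - [-0.24, -0.09, 1]
    - [0, 0, 1.5]
    - [0, 0, 1]
    - [0, 0, 0.3]
    - [0, 0, 0]
  gripper: [2.5, 2.5, 2.5, 2.5, 2.5]

```text
time_s: 13.75
tool_pos: [0.4414, -0.1016, 0.0414]
tool_rot: [-180.0, -0.1, -172.4]
force: [-0.1, 0.5, -0.6]
grip_width: 0.0309
grasp_force: 30.0
```

```bash
python3 - <<'E'
from h import *
goto(.4385,-.1017,.024,187.5)
p=cam('scene')
im=cv2.cvtColor(p['pixels'],cv2.COLOR_RGB2BGR); a=cv2.resize(im[200:300,210:350],(798,570),interpolation=cv2.INTER_CUBIC)
k=5.7;a7=np.radians(7.5)
def dots(T,hx,hy,zs,col):
  for i in(-1,1):
    for j in (-1,1):
        for z in zs:
            q=proj(p,np.array(T)+[i*hx*np.cos(a7)-j*hy*np.sin(a7),i*hx*np.sin(a7)+j*hy*np.cos(a7),z]); cv2.circle(a,tuple(((q-[210,200]+.5)*k).astype(int).tolist()),4,col,1)
T=np.array(telemetry.get_obs()['tool_pos'])
dots(T+[.0017,.0002,-.02],.03,.016,(0,.018),(0,0,255)); dots([.4403,-.1017,0],.04,.026,(0,.012),(0,255,0))
cv2.imwrite('pics/a6.png',a)
E
```

```text
t 13.8 turn z rad 0.0009 then cm [0.28 0.03 1.74]
```

View pics/a6.png

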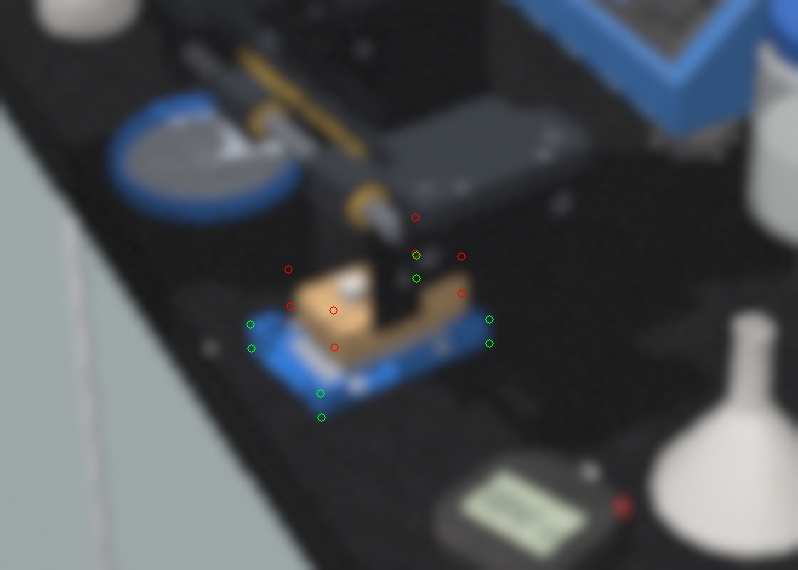

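Block sits over the dock about 4 mm too far forward and slightly low in the grip. Correcting and feeling for contact.

Emit:
drive_tool:
  angular:
    - [0, 0, 0]
    - [0, 0, 0]
    - [0, 0, 0]
    - [0, 0, 0]
    - [0, 0, 0]
  delta_pos:
    - [0.3, 0, 0]
    - [0, 0, 0.4]
    - [0, 0, 0.4]
    - [0, 0, 0.2]
    - [0, 0, 0]
  gripper: [2.5, 2.5, 2.5, 2.5, 2.5]

```text
time_s: 14.3
tool_pos: [0.4388, -0.1019, 0.0335]
tool_rot: [179.9, -0.0, -172.5]
force: [-5.6, 1.5, 17.0]
grip_width: 0.0307
grasp_force: 30.0
```

Emit:
drive_tool:
  angular:
    - [0, 0, 0]
    - [0, 0, 0]
    - [0, 0, 0]
  delta_pos:
    - [0, 0, 0.15]
    - [0, 0, 0.15]
    - [0, 0, 0]
  gripper: [2.5, 2.5, 2.5]

```text
time_s: 14.6
tool_pos: [0.4395, -0.1018, 0.0322]
tool_rot: [179.9, 0.0, -172.5]
force: [-10.3, 1.3, 33.2]
grip_width: 0.0311
grasp_force: 30.0
```

Emit:
drive_tool:
  angular:
    - [0, 0, 0]
    - [0, 0, 0]
  delta_pos:
    - [0, 0, -0.25]
    - [0, 0, 0]
  gripper: [2.5, 2.5]

```text
time_s: 14.8
tool_pos: [0.4394, -0.102, 0.0324]
tool_rot: [180.0, 0.1, -172.5]
force: [-1.8, -0.2, 9.7]
grip_width: 0.0311
grasp_force: 30.0
```

```bash
python3 - <<'E'
from h import *
p=cam('scene')
im=cv2.cvtColor(p['pixels'],cv2.COLOR_RGB2BGR); cv2.imwrite('pics/a7.png',cv2.resize(im[230:290,240:320],(800,600),interpolation=cv2.INTER_CUBIC))
E
```

View pics/a7.png

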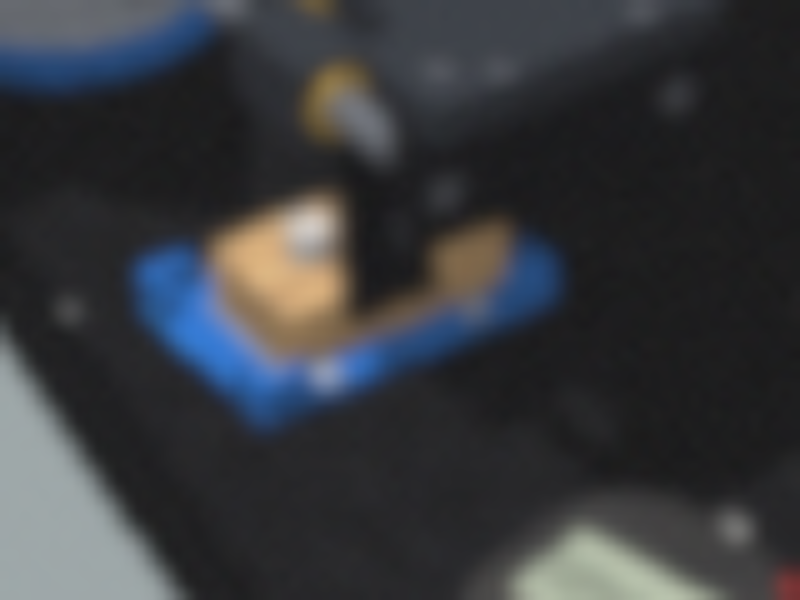

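Block's near bottom corner (285,362) sits inside the near stop, and the finger tip is near the block's top. This matches the block lying on the plate after slipping in the grip. Releasing, then moving over the large weight.

Emit:
drive_tool:
  angular:
    - [0, 0, 0]
    - [0, 0, 0]
    - [0, 0, 0]
    - [0, 0, 0]
    - [0, 0, 0]
    - [0, 0, 0]
    - [0, 0, 0]
    - [0, 0, 0]
    - [0, 0, 0]
    - [0, 0, 0]
    - [0, 0, 0]
    - [0, 0, 0]
    - [0, 0, 0]
  delta_pos:
    - [0, 0, 0]
    - [0, 0, 0]
    - [0, 0, 0]
    - [0, 0, -1.5]
    - [0, 0, -3]
    - [0, 0, -4]
    - [0, 0, -1.5]
    - [-2.72, 3.69, 0]
    - [-2.72, 3.69, 0]
    - [-2.72, 3.69, 0]
    - [-2.72, 3.69, 0]
    - [0, 0, 0]
    - [0, 0, 0]
  gripper: [3.5, 5, 6, 6, 6, 6, 6, 8.7, 8.7, 8.7, 8.7, 8.7, 8.7]
  squeeze: 60

```text
time_s: 16.15
tool_pos: [0.5267, 0.0595, 0.1307]
tool_rot: [-179.9, -0.1, -172.3]
force: [-0.4, 0.0, -0.3]
grip_width: 0.0863
grasp_force: 0.0
```

```bash
python3 - <<'E'
from fit import *
P=[cam('top'),cam('scene')]
for p in P:
  for t,x in dict(large_nest_seat=(.434,.05,0),small_nest_seat=(.53,.187,0),small_weight_c=(.432,.194,0)).items():
    try:
        v,c,n=fit([p],t,x); print(t,v[:2].round(4),round(c,2),n)
    except Exception as e: print(t,repr(e))
p=P[0]
# circular edges of large nest in top: blue pixels near
u,v=proj(p,[.434,.05,0]).astype(int); m=np.zeros((420,560),np.uint8); m[v-28:v+28,u-28:u+28]=blue(p)[v-28:v+28,u-28:u+28]
w=np.array([world(p,q,.009)[:2] for q in np.argwhere(m)[:,::-1]]); print('nest blue',len(w),(np.array(cv2.minEnclosingCircle((w*1000).astype(np.float32))[0])),w.min(0),w.max(0))
goto(.528,.0586,.022,187.5)
o=[]
for p,c in zip(P,([.45,-.05,0],[.45,-.06,0])):
    im=cv2.cvtColor(p['pixels'],cv2.COLOR_RGB2BGR); u,v=proj(p,c).astype(int); o.append(cv2.resize(im[v-60:v+60,u-80:u+80],(400,300),interpolation=cv2.INTER_CUBIC))
cv2.imwrite('pics/a8.png',np.hstack(o))
E
```

```text
large_nest_seat [0.434 0.05 ] 0.0 0
small_nest_seat [0.5362 0.1917] 5.0 1
small_weight_c [0.4372 0.2039] 1.99 1
large_nest_seat [0.4327 0.0464] 0.16 1
small_nest_seat [0.5273 0.1856] 0.08 1
small_weight_c [0.4294 0.1921] 0.1 1
nest blue 12 [439.94464111   6.51527977] [0.43085123 0.00520623] [0.44903806 0.00793014]
t 16.6 turn z rad -0.0005 then cm [-0.13  0.05 10.97]
```

View pics/a8.png

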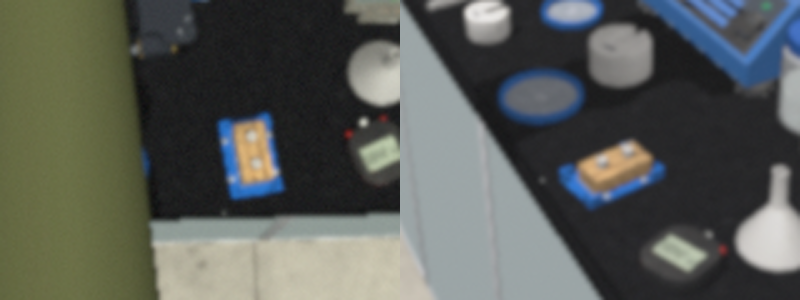

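Block lies between its dock's stops in both views. Large weight next: going straight down on it.

Emit:
drive_tool:
  angular:
    - [0, 0, 0]
    - [0, 0, 0]
    - [0, 0, 0]
    - [0, 0, 0]
    - [0, 0, 0]
    - [0, 0, 0]
    - [0, 0, 0]
    - [0, 0, 0]
    - [0, 0, 0]
    - [0, 0, 0]
    - [0, 0, 0]
  delta_pos:
    - [0, 0, 3]
    - [0, 0, 3.5]
    - [0, 0, 2.5]
    - [0, 0, 1.5]
    - [0, 0, 0.4]
    - [0, 0, 0]
    - [0, 0, 0]
    - [0, 0, 0]
    - [0, 0, 0]
    - [0, 0, 0]
    - [0, 0, 0]
  gripper: [8.7, 8.7, 8.7, 8.7, 8.7, 8.7, 6, 6, 6, 6, 6]
  squeeze: 60

```text
time_s: 17.65
tool_pos: [0.5273, 0.0608, 0.0234]
tool_rot: [179.8, 0.1, -172.4]
force: [-1.3, 3.9, 4.5]
grip_width: 0.0626
grasp_force: 59.9
```

Emit:
drive_tool:
  angular:
    - [0, 0, 0]
    - [0, 0, 0]
    - [0, 0, 0]
    - [0, 0, 0]
    - [0, 0, 0]
    - [0, 0, 0]
    - [0, 0, 0]
    - [0, 0, 0]
    - [0, 0, 0]
    - [0, 0, 0]
  delta_pos:
    - [0, 0, -0.5]
    - [0, 0, -1]
    - [0, 0, -2]
    - [0, 0, -1.5]
    - [2, 0, 0]
    - [3, 0, 0]
    - [3, 0, 0]
    - [1.6, 0, 0]
    - [0, 0, 0]
    - [0, 0, 0]
  gripper: [6, 6, 6, 6, 6, 6, 6, 6, 6, 6]

```text
time_s: 18.65
tool_pos: [0.4317, 0.0455, 0.0726]
tool_rot: [-180.0, 0.0, -172.5]
force: [0.8, -0.9, -7.7]
grip_width: 0.0623
grasp_force: 60.0
```

```bash
python3 - <<'E'
from h import *
goto(.4325,.0485,.025,187.5)
p=cam('scene'); T=np.array(telemetry.get_obs()['tool_pos'])
im=cv2.cvtColor(p['pixels'],cv2.COLOR_RGB2BGR); k=6; a=cv2.resize(im[175:265,190:320],None,fx=k,fy=k,interpolation=cv2.INTER_CUBIC)
def ring(c,r,z,col):
    q=np.array([proj(p,[c[0]+r*np.cos(t),c[1]+r*np.sin(t),z]) for t in np.linspace(0,6.283,50)]); cv2.polylines(a,[((q-[190,175]+.5)*k).astype(np.int32)],True,col,1)
b=T[2]-.0234
ring(T+[.0007,0,0],.032,b,(0,0,255)); ring(T+[.0007,0,0],.032,b+.036,(0,0,255)); ring([.4325,.0485],.0425,.009,(0,255,0))
cv2.imwrite('pics/a9.png',a)
E
```

```text
t 18.6 turn z rad 0.0001 then cm [-0.12  0.29  4.76]
```

View pics/a9.png

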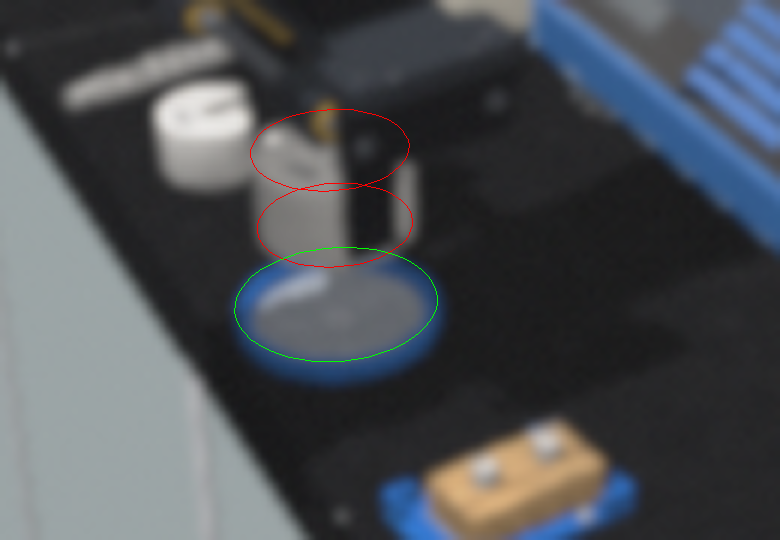

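Held weight (bottom at (335,268)) and cup rim match the predicted rings within about 1 px, so there is no slip. Lowering.

Emit:
drive_tool:
  angular:
    - [0, 0, 0]
    - [0, 0, 0]
    - [0, 0, 0]
    - [0, 0, 0]
    - [0, 0, 0]
    - [0, 0, 0]
    - [0, 0, 0]
  delta_pos:
    - [-0.05, 0.29, 0]
    - [0, 0, 1.5]
    - [0, 0, 1.5]
    - [0, 0, 0.9]
    - [0, 0, 0.4]
    - [0, 0, 0.15]
    - [0, 0, 0]
  gripper: [6, 6, 6, 6, 6, 6, 6]

```text
time_s: 19.4
tool_pos: [0.4323, 0.0491, 0.0283]
tool_rot: [-180.0, 0.0, -172.5]
force: [-0.0, 0.2, -7.3]
grip_width: 0.0623
grasp_force: 60.0
```

Emit:
drive_tool:
  angular:
    - [0, 0, 0]
    - [0, 0, 0]
    - [0, 0, 0]
  delta_pos:
    - [0, 0, 0.1]
    - [0, 0, 0.1]
    - [0, 0, 0]
  gripper: [6, 6, 6]

```text
time_s: 19.7
tool_pos: [0.4324, 0.0492, 0.0264]
tool_rot: [180.0, 0.1, -172.5]
force: [-0.3, 0.2, -6.8]
grip_width: 0.0624
grasp_force: 60.0
```

Emit:
drive_tool:
  angular:
    - [0, 0, 0]
    - [0, 0, 0]
    - [0, 0, 0]
  delta_pos:
    - [0, 0, 0.1]
    - [0, 0, 0.05]
    - [0, 0, 0]
  gripper: [6, 6, 6]

```text
time_s: 20.0
tool_pos: [0.4324, 0.0491, 0.0263]
tool_rot: [179.9, 0.0, -172.5]
force: [-5.9, -1.2, 10.9]
grip_width: 0.0621
grasp_force: 59.9
```

Emit:
drive_tool:
  angular:
    - [0, 0, 0]
    - [0, 0, 0]
    - [0, 0, 0]
    - [0, 0, 0]
    - [0, 0, 0]
    - [0, 0, 0]
    - [0, 0, 0]
    - [0, 0, 0]
    - [0, 0, 0]
    - [0, 0, 0]
    - [0, 0, 0]
    - [0, 0, 0]
    - [0, 0, 0]
  delta_pos:
    - [0, 0, 0]
    - [0, 0, 0]
    - [0, 0, 0]
    - [0, 0, -1.5]
    - [0, 0, -3]
    - [0, 0, -4]
    - [0, 0, -1.5]
    - [-0.48, 3.6, 0]
    - [-0.48, 3.6, 0]
    - [-0.48, 3.6, 0]
    - [-0.48, 3.6, 0]
    - [0, 0, 0]
    - [0, 0, 0]
  gripper: [7.5, 8.7, 8.7, 8.7, 8.7, 8.7, 8.7, 7, 7, 7, 7, 7, 7]
  squeeze: 60

```text
time_s: 21.3
tool_pos: [0.432, 0.1949, 0.1245]
tool_rot: [-180.0, 0.0, -172.3]
force: [0.1, -0.4, 0.2]
grip_width: 0.0698
grasp_force: 0.0
```

```bash
python3 - <<'E'
from h import *
goto(.432,.1945,.022,187.5)
p=cam('scene'); im=cv2.cvtColor(p['pixels'],cv2.COLOR_RGB2BGR); k=6; a=cv2.resize(im[170:260,190:320],None,fx=k,fy=k,interpolation=cv2.INTER_CUBIC)
def ring(c,r,z,col):
    q=np.array([proj(p,[c[0]+r*np.cos(t),c[1]+r*np.sin(t),z]) for t in np.linspace(0,6.283,50)]); cv2.polylines(a,[((q-[190,170]+.5)*k).astype(np.int32)],True,col,1)
ring([.432,.1945],.0235,.028,(0,0,255)); ring([.53,.187],.034,.009,(0,255,0)); ring([.4325,.0485],.0425,.009,(0,255,0));ring([.4325,.0485],.032,.039,(0,0,255))
cv2.imwrite('pics/a10.png',a)
E
```

```text
t 21.3 turn z rad 0.003 then cm [ 1.000e-02 -4.000e-02  1.025e+01]
```

View pics/a10.png

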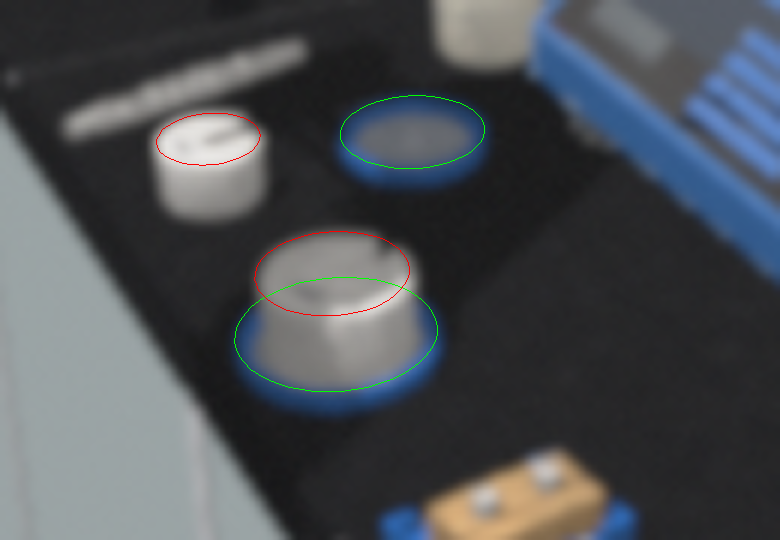

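Large weight sits in its cup, and the rings for the small weight (208,140) and small cup (413,132) match. Descending on the small weight.

Emit:
drive_tool:
  angular:
    - [0, 0, 0]
    - [0, 0, 0]
    - [0, 0, 0]
    - [0, 0, 0]
    - [0, 0, 0]
    - [0, 0, 0]
    - [0, 0, 0]
    - [0, 0, 0]
    - [0, 0, 0]
    - [0, 0, 0]
  delta_pos:
    - [0, 0, 3]
    - [0, 0, 3.5]
    - [0, 0, 2.5]
    - [0, 0, 1.2]
    - [0, 0, 0]
    - [0, 0, 0]
    - [0, 0, 0]
    - [0, 0, 0]
    - [0, 0, 0]
    - [0, 0, 0]
  gripper: [7, 7, 7, 7, 7, 4, 4, 4, 4, 4]
  squeeze: 60

```text
time_s: 22.35
tool_pos: [0.4328, 0.1956, 0.0237]
tool_rot: [179.9, 0.1, -172.4]
force: [-0.7, 1.9, 5.3]
grip_width: 0.0456
grasp_force: 60.0
```

Emit:
drive_tool:
  angular:
    - [0, 0, 0]
    - [0, 0, 0]
    - [0, 0, 0]
    - [0, 0, 0]
    - [0, 0, 0]
    - [0, 0, 0]
    - [0, 0, 0]
    - [0, 0, 0]
    - [0, 0, 0]
    - [0, 0, 0]
  delta_pos:
    - [0, 0, -0.5]
    - [0, 0, -1]
    - [0, 0, -2]
    - [0, 0, -1.5]
    - [-1.8, -0.4, 0]
    - [-3, -0.67, 0]
    - [-3, -0.67, 0]
    - [-1.8, -0.4, 0]
    - [0, 0, 0]
    - [0, 0, 0]
  gripper: [4, 4, 4, 4, 4, 4, 4, 4, 4, 4]

```text
time_s: 23.35
tool_pos: [0.5292, 0.1849, 0.072]
tool_rot: [-179.9, -0.1, -172.5]
force: [-1.1, 1.4, -4.2]
grip_width: 0.0455
grasp_force: 59.9
```

```bash
python3 - <<'E'
from h import *
goto(.5308,.187,.0267,187.5)
p=cam('scene'); im=cv2.cvtColor(p['pixels'],cv2.COLOR_RGB2BGR); k=8; a=cv2.resize(im[150:220,220:310],None,fx=k,fy=k,interpolation=cv2.INTER_CUBIC)
def ring(c,r,z,col):
    q=np.array([proj(p,[c[0]+r*np.cos(t),c[1]+r*np.sin(t),z]) for t in np.linspace(0,6.283,50)]); cv2.polylines(a,[((q-[220,150]+.5)*k).astype(np.int32)],True,col,1)
T=np.array(telemetry.get_obs()['tool_pos']);b=T[2]-.0237;print(b)
ring(T-[.0008,0,0],.0235,b,(0,0,255)); ring(T-[.0008,0,0],.0235,b+.028,(0,0,255)); ring([.53,.187],.034,.009,(0,255,0))
cv2.imwrite('pics/a11.png',a)
E
```

```text
t 23.4 turn z rad 0.0 then cm [-0.19  0.18  4.53]
0.04831465678464435
```

View pics/a11.png

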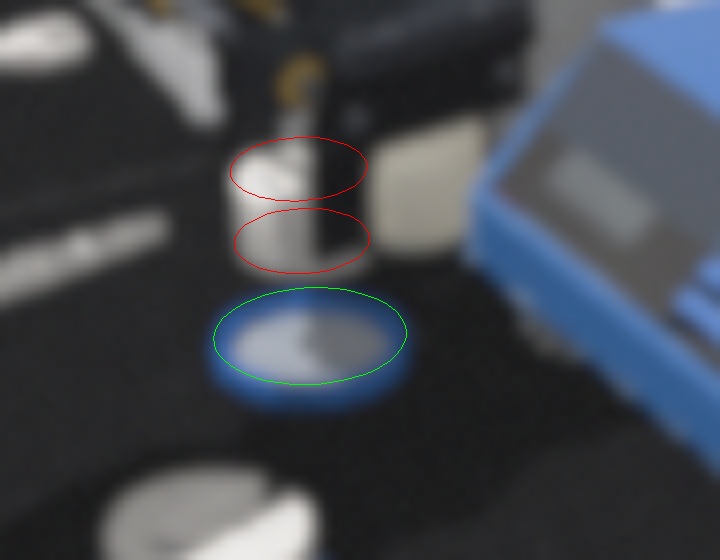

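Small weight (bottom at (305,277)) and cup rim match the predicted rings. Correcting 2 mm and lowering.

Emit:
drive_tool:
  angular:
    - [0, 0, 0]
    - [0, 0, 0]
    - [0, 0, 0]
    - [0, 0, 0]
    - [0, 0, 0]
    - [0, 0, 0]
    - [0, 0, 0]
    - [0, 0, 0]
  delta_pos:
    - [-0.19, 0.18, 0]
    - [0, 0, 1.5]
    - [0, 0, 1.5]
    - [0, 0, 0.9]
    - [0, 0, 0.4]
    - [0, 0, 0.15]
    - [0, 0, 0.1]
    - [0, 0, 0]
  gripper: [4, 4, 4, 4, 4, 4, 4, 4]

```text
time_s: 24.2
tool_pos: [0.532, 0.1878, 0.0274]
tool_rot: [180.0, 0.0, -172.5]
force: [-0.0, -0.3, -4.0]
grip_width: 0.0451
grasp_force: 59.9
```

Emit:
drive_tool:
  angular:
    - [0, 0, 0]
    - [0, 0, 0]
  delta_pos:
    - [0, 0, 0.1]
    - [0, 0, 0]
  gripper: [4, 4]

```text
time_s: 24.4
tool_pos: [0.5322, 0.188, 0.0268]
tool_rot: [180.0, 0.1, -172.5]
force: [0.1, -0.1, -1.2]
grip_width: 0.0452
grasp_force: 60.0
```

Emit:
drive_tool:
  angular:
    - [0, 0, 0]
    - [0, 0, 0]
    - [0, 0, 0]
    - [0, 0, 0]
    - [0, 0, 0]
    - [0, 0, 0]
    - [0, 0, 0]
    - [0, 0, 0]
    - [0, 0, 0]
    - [0, 0, 0]
    - [0, 0, 0]
    - [0, 0, 0]
    - [0, 0, 0]
    - [0, 0, 0]
    - [0, 0, 0]
    - [0, 0, 0]
    - [0, 0, 0]
    - [0, 0, 0]
    - [0, 0, 0]
  delta_pos:
    - [0, 0, 0.08]
    - [0, 0, 0]
    - [0, 0, 0]
    - [0, 0, 0]
    - [0, 0, 0]
    - [0, 0, -1.5]
    - [0, 0, -3]
    - [0, 0, -4]
    - [0, 0, -4]
    - [0, 0, -4]
    - [1, 4, -1]
    - [1, 4, 0]
    - [1, 4, 0]
    - [1, 4, 0]
    - [1, 4, 0]
    - [1, 4, 0]
    - [1, 4, 0]
    - [1, 4, 0]
    - [0, 0, 0]
  gripper: [4, 5, 6, 6.5, 6.5, 6.5, 6.5, 6.5, 6.5, 6.5, 6.5, 6.5, 6.5, 6.5, 6.5, 6.5, 6.5, 6.5, 6.5]

```text
time_s: 26.3
tool_pos: [0.4047, 0.5014, 0.2009]
tool_rot: [179.8, -0.1, -171.9]
force: [-1.3, 0.9, 0.5]
grip_width: 0.065
grasp_force: 0.0
```

```bash
python3 - <<'E'
from fit import *
P=[cam('top','f_top.png'),cam('scene')]
g=np.pi/2
X=dict(large_weight_c=(.432,.0485,0,.003),small_weight_c=(.53,.187,0,.003),die_block_c=(.44,-.10,-g+.13,.004),piston_rod_c=(.459,-.366,-g+.03,.024),stopwatch_c=None,funnel_c=None,large_nest_seat=(.433,.0485,0,0),small_nest_seat=(.53,.187,0,0),die_dock_seat=(.44,-.10,-g+.13,0))
for p,n in zip(P,('top','scene')):
  for t,x in X.items():
    try:
        if x is None: print(n,t,[world(p,r['centre'],.018 if t[0]=='s' else .039)[:2].round(3) for r in models.cut_out(p,t)[:1]]); continue
        v,c,k=fit([p],t,x[:3],x[3]); print(n,t,v[:2].round(4),np.degrees(v[2]).round(1),round(c,2),k)
    except Exception as e: print(n,t,repr(e))
ims=[]
for p,c in zip(P,([.47,-.08,0],[.46,-.12,0])):
    im=cv2.cvtColor(p['pixels'],cv2.COLOR_RGB2BGR); u,v=proj(p,c).astype(int); 
    ims.append(cv2.resize(im[v-50:v+50,u-130:u+160],(800,276),interpolation=cv2.INTER_CUBIC) if not ims else cv2.resize(im[165:365,200:420],(352,320),interpolation=cv2.INTER_CUBIC))
ims[1]=cv2.copyMakeBorder(ims[1],0,0,0,448,cv2.BORDER_CONSTANT)
z=cv2.resize(P[1]['pixels'][235:285,245:320,::-1],(440,293),interpolation=cv2.INTER_CUBIC); ims[1][:293,356:796]=z
cv2.imwrite('pics/a12.png',np.vstack(ims))
E
```

```text
top large_weight_c [0.4375 0.0492] 11.7 0.14 1
top small_weight_c [0.5347 0.1875] -3.7 0.15 1
top die_block_c [ 0.4457 -0.1008] -82.4 0.1 1
top piston_rod_c [ 0.4628 -0.3668] -88.4 1.04 1
top stopwatch_c [array([ 0.444, -0.23 ])]
top funnel_c [array([ 0.518, -0.233])]
top large_nest_seat [0.4358 0.0483] -6.3 1.26 1
top small_nest_seat [0.5319 0.1894] 1.0 1.99 1
top die_dock_seat [ 0.4414 -0.0981] -81.5 1.35 1
scene large_weight_c [0.4313 0.0445] -1.6 0.08 1
scene small_weight_c [0.53  0.187] -6.9 0.0 0
scene die_block_c [ 0.4416 -0.105 ] -77.6 0.15 1
scene piston_rod_c [ 0.4602 -0.3687] -86.3 1.93 1
scene stopwatch_c [array([ 0.435, -0.233])]
scene funnel_c [array([ 0.507, -0.272])]
scene large_nest_seat [0.4296 0.0424] -1.1 1.88 1
scene small_nest_seat [0.5279 0.1878] -2.9 3.43 1
scene die_dock_seat [ 0.4374 -0.1041] -81.7 1.51 1
```

View pics/a12.png

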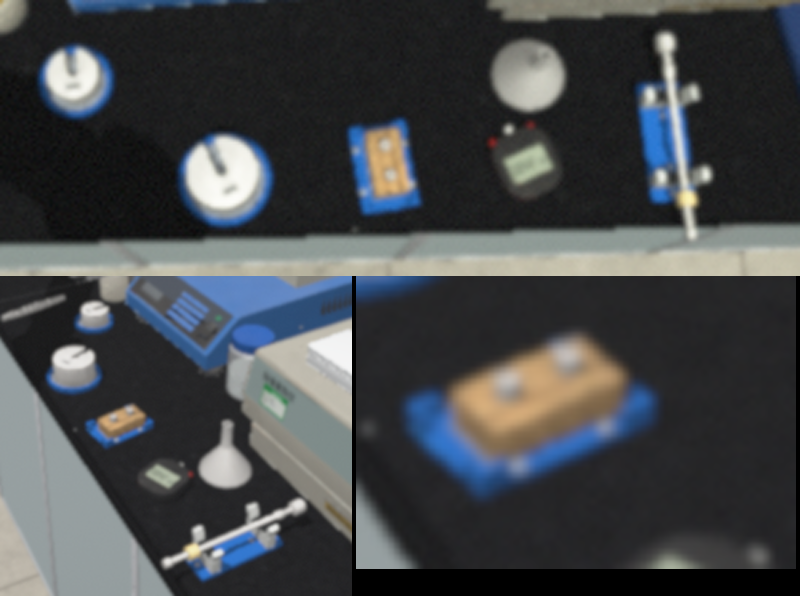

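Final views: both weights sit inside their cups, the block is flat between its stops, the rod is in both saddles, and the bystanders are unmoved. All offsets are at most about 4 mm, so I am handing in.

```bash
python3 -c "
from cell import env; print(env.sign_off())"
```

```text
the job is handed in; nothing more can be done
None
```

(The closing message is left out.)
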